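# Empty the doll press: castings into the tote, mould insert back to its bay

## Robot

A 7-joint arm with a two-finger parallel gripper is mounted at the origin on the work surface. World frame = base frame: x ahead of the robot, y to its left, z up, the work surface at z = 0. Lengths are in m, angles in rad, forces in N, time in s.
With the tool pointing down it reaches from about 0.425 to 0.925 m from the base axis. Payload 6.8 kg.
Tool frame: the origin (TCP) lies midway between the tips of the shut fingers; the grasp point (between the pads) lies 19 mm behind it; z points along the fingers, y is the line along which they close (so a half turn about z gives the same grasp; the last joint's range is limited). The gripper opens to 88 mm and grips with 3 to 60 N. Pads are 20 mm wide; open, the fingers measure 115 mm over their backs; the gripper's body (75 mm by 178 mm) begins 61 mm behind the grasp point.
Start: joints at [1.226, 0.477, 0.022, 1.555, -0.011, 1.109, -0.083], TCP at [0.158, -0.656, 0.199] pointing down, gripper open.
Joint ranges: [-2.96, 2.96], [-0.34, 2.1], [-1.41, 1.46], [0.24, 2.44], [-1.37, 4.51], [0.17, 1.92], [-2.96, 2.96]. Speed limits (rad/s): [2.39, 2.39, 3.14, 3.14, 3.14, 3.14, 3.14].

## Interface

Orientations are given as a rotation vector (axis times angle).
In Python, from bench import robot gives the robot as it stands.
- The arm moves only by the tool drive_tool, never from a script. Its argument "series" is a list of rows, each a list of 3 entries, a list of its own where there are three numbers: the shift along the world's x, y, z in units of 40 mm (1.0 is 40 mm), then the turn, a rotation vector about the world's x, y, z in units of 6 degrees (1.0 is 6 degrees), then the opening, from 0 (shut) to 1 (fully open). In form: [[[x, y, z], [wx, wy, wz], jaw], ...]. A call has 1 to 12 rows; each row shifts and turns the commanded pose from where the row before left it; what a row does not reach is not made up. A row lasts 1/12 s, in which the tool goes at most 41.7 mm and 7.16 degrees, less where a joint would pass 70% of its speed; a pose out of reach is approached as far as the arm can. A call is refused whole if a number of a shift passes 1 or a number of a turn 1, either way. A call with a gripper value outside its range is refused whole. The fingers move at their own pace and stop on an object; "grip_force" is the grip in N (left out, the last holds). Time passes only in rows, so rows that do not move let the fingers close. It gives the time, the measured TCP pose, the force, the opening and the grip force at its end, in the units of the state.
- robot.observe(): the state, without advancing time (a new reading comes with each control period).
- robot.read_camera(name): name is "scene" or "top"; returns a dict with "color" (384x512x3 uint8, red, green, blue), "K" (3x3 intrinsics, pixels), "cam_to_world" (4x4, takes a point from camera to world coordinates). Camera axes: x right, y up, looking along -z (the intrinsics and any distortion apply to the point x, -y, -z); pixel columns grow to the right and rows downward; lengths in m; the calibration is good to about 2 mm. A picture is of the moment at which its call begins. There is no depth.
- robot.hand_in(): hands the job in; it is judged then, once.
Trained networks look in the newest picture that a camera, given by its name, has taken for a name from the list of things; names that differ only in an ending like _2 or _b are one class to them, and where a whole thing is asked for, a point or a joint stands for the part that bears it (a point fixed in the world has none). Each returns a list of dicts, best first, with "confidence" (0 to 1); they miss things now and then, are a little off and sometimes report something else, mostly with a low value. They report only what shows in the picture. A call takes as long as a camera call.
- robot.search_frame(camera, label): "box" ([left, top, right, bottom] in pixels, round what is visible of it).
- robot.cut_out(camera, label): "mask" (384x512 bool, what is visible of it) and "box" ([left, top, right, bottom] in pixels, round what is visible of it).
The state is a dict: "clock": time; "qpos": joint angles; "qd": joint speeds; "joint_torque": joint torques, N m; "ee_pos": TCP position; "ee_rot": TCP orientation; "contact_force": force on the tool from outside, world axes, zero at the start; "wrist_torque": the same for the moment, N m; "width": opening from 0.0 (shut) to 1.0 (fully open); "grip_force": force on a finger pad.
Only numpy, scipy, OpenCV 4.12 (cv2) and the standard library are available. Lean on these libraries where they do the work, as an engineer would, in place of code of your own. Each camera call takes 0.05 s, during which the arm holds its last target. There are 200 camera calls.

## Task

The moulding press has finished its run: collect the two doll bodies from its catch tray and lay one flat on its back in each of the two compartments of the blue tote. Clear the tray fully by also putting the mould insert with the yellow bar back into the yellow bay of the wooden rack, fully down on the bay's floor. Lay everything down gently, drop and throw nothing, and leave the red insert, the paint jar and the brush pot where they are.

Things in the scene. Friction and masses are not known exactly. Their poses are not given: they have to be found in the camera images.
- casting_a: A skin-coloured doll body (torso without head or limbs, white pants) of cast resin, about 100 g, lying on its back: 122 mm long along its x (neck stub at +x), chest and hips 48 mm wide (y) and 28 mm high, waist (x from -19 to +19 mm) 36 mm wide and 26 mm high: grip it there. Origin: underside below the middle of the waist; z up.
- casting_b: The second doll body, the same as casting_a in every size. Either may go in either compartment.
- insert_yellow: Aluminium block 90 (x) x 56 (y) x 24 mm high with a yellow lifting bar standing on it: bar 60 (x) x 20 (y) mm, from 24 to 50 mm above the underside. Origin: centre of the underside; the block is symmetric under a half turn about z. About 360 g. It starts in the catch tray beside the castings, in any order; lift it by the bar.
- catch_tray (a point): Centre of the floor (4 mm above the table) of the press's open steel catch tray, 270 (x) x 180 (y) mm outside, walls 4 mm thick, rim 28 mm above the table. At its -y side stands the green press (400 mm high, front 160 mm from this point) with a chute sloping up from the tray's rim to 115 mm high at the press.
- tote: Blue tote, fixed to the table, grey lining: 254 (x) x 166 (y) mm outside, walls and one cross divider 5 mm thick, rim 36 mm high; the divider (across x) makes two compartments. Origin: centre of the underside.
- tote_near (a point): Centre of the floor (5 mm above the table) of the tote's compartment at its -x end; inside 119 (x) x 156 (y) mm, 31 mm deep. Axes as the tote's.
- tote_far (a point): Same for the compartment at the tote's +x end.
- bay_yellow: Yellow floor plate, with yellow tags at front and back, of one of the three side-by-side bays of the fixed plywood rack (which one varies). Bay: 102 (x) x 66.7 (y) mm inside, open above, walls end 20 mm above the table. Origin: centre of the plate's underside, 6 mm above the table; the floor for the insert is 3 mm above the origin. x runs along the bay.
- bay_blue: The same in blue: another bay, also empty, not to be used.
- bay_red: The same in red: it holds the red insert.
- insert_red: Aluminium block 90 (x) x 56 (y) x 24 mm high with a red lifting bar standing on it: bar 60 (x) x 20 (y) mm, from 24 to 50 mm above the underside. Origin: centre of the underside; the block is symmetric under a half turn about z. It stands in the red bay: leave it.
- paint_jar: Loose paint jar, 52 mm diameter, 65 mm high; origin centre of the underside. Leave it.
- brush_pot: Loose green glass pot, 72 mm diameter, 90 mm high, with brushes up to 185 mm high; origin centre of the underside. Leave it.

How it is judged:
At the end, for the whole second after the job is handed in: One casting lies in each compartment of the tote, flat on its back (within 0.15 rad) on the compartment's floor (within 6 mm); the yellow insert stands flat (within 0.06 rad) on the floor of the yellow bay (within 4 mm), along the bay (0.2 rad) and within 13 mm of its centre; all three are at rest (((z of casting_a in the frame of tote_near between -0.004 and 0.006 m and x of casting_a in the frame of tote_near between -0.045 and 0.045 m and y of casting_a in the frame of tote_near between -0.035 and 0.035 m and z of casting_b in the frame of tote_far between -0.004 and 0.006 m and x of casting_b in the frame of tote_far between -0.045 and 0.045 m and y of casting_b in the frame of tote_far between -0.035 and 0.035 m) or (z of casting_a in the frame of tote_far between -0.004 and 0.006 m and x of casting_a in the frame of tote_far between -0.045 and 0.045 m and y of casting_a in the frame of tote_far between -0.035 and 0.035 m and z of casting_b in the frame of tote_near between -0.004 and 0.006 m and x of casting_b in the frame of tote_near between -0.045 and 0.045 m and y of casting_b in the frame of tote_near between -0.035 and 0.035 m)) and angle between each of casting_a, casting_b's own z axis and vertical below 0.15 rad and horizontal distance between insert_yellow and bay_yellow below 0.013 m and z of insert_yellow in the frame of bay_yellow below 0.007 m and angle between insert_yellow's own z axis and vertical below 0.06 rad and angle between the x axis of insert_yellow and the x axis of bay_yellow, either way round below 0.2 rad and linear speed of each of casting_a, casting_b, insert_yellow below 0.02 m/s); the robot touches nothing.
It fails at once if a casting or the yellow insert is dropped or thrown (faster than 0.6 m/s while the fingers do not touch it, a fall of about 18 mm) ((linear speed of casting_a above 0.6 m/s and contact force between casting_a and the fingers below 0.05 N) or (linear speed of casting_b above 0.6 m/s and contact force between casting_b and the fingers below 0.05 N) or (linear speed of insert_yellow above 0.6 m/s and contact force between insert_yellow and the fingers below 0.05 N)).
It fails at once if the red insert, the paint jar or the brush pot is moved by more than 30 mm (distance of any of insert_red, paint_jar, brush_pot from where it was at the start of the episode above 0.03 m).
It also fails if it takes over 72 s, if anything falls off the work surface, if the arm or the gripper's body presses on something with over 40 N, if the wrist force passes 120 N, or if a joint passes its speed limit or range.

## Working session

There is one attempt and no reset: what is moved stays moved. The work goes in short steps, Python scripts to look and compute and a tool call to move; the robot and the scene stay as the last step left them, time stands still between calls to the robot, and variables do not carry over. Pictures are saved under pics/ and viewed, at most 10 in all, crops included, and the job is handed in when it is done.

Besides the shell and the picture viewer there is one more tool, called after ">>>" in YAML: its name, and indented under it one key for each argument. drive_tool: Moves the arm, as the interface text tells. Its arguments: {"type":"object","properties":{"series":{"type":"array"},"grip_force":{"type":"number"}},"required":["series"]}

```bash
mkdir -p pics; cat > h.py <<'E'
from bench import robot
import numpy as np, cv2
def pix2w(c,uv,z):
    K=np.array(c["K"]);T=np.array(c["cam_to_world"])
    uv=np.atleast_2d(np.asarray(uv,float))
    d=np.c_[(uv[:,0]-K[0,2])/K[0,0],-(uv[:,1]-K[1,2])/K[1,1],-np.ones(len(uv))]@T[:3,:3].T
    o=T[:3,3]
    return o+d*((z-o[2])/d[:,2])[:,None]
def rect(c,mask,z):
    m=mask.astype(np.uint8)
    cs,_=cv2.findContours(m,cv2.RETR_EXTERNAL,cv2.CHAIN_APPROX_NONE)
    p=max(cs,key=cv2.contourArea).reshape(-1,2)
    w=pix2w(c,p,z)[:,:2]
    return cv2.minAreaRect((w*1000).astype(np.float32))
E
python3 - <<'E'
from h import *
o=robot.observe();print({k:np.round(v,3) for k,v in o.items()})
cams={n:robot.read_camera(n) for n in("scene","top")}
for n,c in cams.items():
    cv2.imwrite(f"pics/{n}0.png",c["color"][:,:,::-1]);print(n,np.round(c["K"],1).tolist(),np.round(c["cam_to_world"],3).tolist(),[k for k in c])
for l,z in [("casting_a",.018),("insert_yellow",.028),("catch_tray",.028),("tote",.036),("bay_yellow",.009),("bay_blue",.009),("bay_red",.009),("insert_red",.033),("paint_jar",.065),("brush_pot",.09)]:
    for r in robot.cut_out("top",l)[:3]:
        q=rect(cams["top"],r["mask"],z);print(l,round(r["confidence"],2),np.round(r["box"]),np.round(q[0]),np.round(q[1]),round(q[2],1))
E
```

```text
{'clock': np.float64(0.0), 'qpos': array([ 1.226,  0.478,  0.022,  1.556, -0.011,  1.109, -0.083]), 'qd': array([ 0.   ,  0.001, -0.001,  0.   , -0.001, -0.   , -0.   ]), 'joint_torque': array([-0.0000e+00, -5.8287e+01,  1.5340e+00, -2.7262e+01, -5.4000e-02,
        1.7000e-02,  0.0000e+00]), 'ee_pos': array([ 0.158, -0.656,  0.198]), 'ee_rot': array([-3.118e+00, -3.710e-01,  1.000e-03]), 'contact_force': array([ 0.342,  0.438, -0.423]), 'wrist_torque': array([-0.004, -0.005,  0.004]), 'grip_force': np.float64(0.0), 'width': np.float64(0.997)}
scene [[415.0, 0.0, 257.3], [0.0, 415.0, 195.3], [0.0, 0.0, 1.0]] [[0.113, -0.513, 0.851, 1.699], [0.994, 0.051, -0.102, -0.098], [0.009, 0.857, 0.516, 0.732], [0.0, 0.0, 0.0, 1.0]] ['color', 'K', 'cam_to_world']
top [[408.3, 0.0, 253.0], [0.0, 408.3, 192.0], [0.0, 0.0, 1.0]] [[-0.02, 0.989, -0.149, 0.406], [-0.999, -0.024, -0.029, 0.035], [-0.032, 0.148, 0.988, 1.224], [0.0, 0.0, 0.0, 1.0]] ['color', 'K', 'cam_to_world']
casting_a 0.63 [358. 236. 403. 258.] [ 421. -299.] [130.  48.] 83.1
casting_a 0.56 [359. 203. 401. 231.] [ 504. -301.] [ 50. 124.] 17.3
insert_yellow 0.58 [354. 182. 388. 204.] [ 582. -280.] [57. 93.] 12.8
catch_tray 0.84 [336. 143. 512. 268.] [ 529. -455.] [310. 514.] 5.7
tote 0.7 [245. 160. 311. 243.] [562.   1.] [258. 195.] 0.9
bay_yellow 0.66 [171. 202. 196. 253.] [476. 284.] [ 68. 120.] 88.1
bay_blue 0.96 [118. 201. 146. 249.] [495. 433.] [ 70. 146.] 87.1
bay_red 0.91 [145. 202. 169. 255.] [550. 356.] [67. 24.] 88.6
bay_red 0.57 [353. 179. 388. 206.] [ 583. -286.] [61. 97.] 17.7
insert_red 0.96 [147. 212. 169. 243.] [490. 354.] [61. 89.] 85.3
paint_jar 0.8 [171. 132. 192. 154.] [727. 279.] [65. 52.] 43.9
brush_pot 0.75 [330. 114. 367. 155.] [ 742. -197.] [ 82. 136.] 46.5
```

View pics/top0.png

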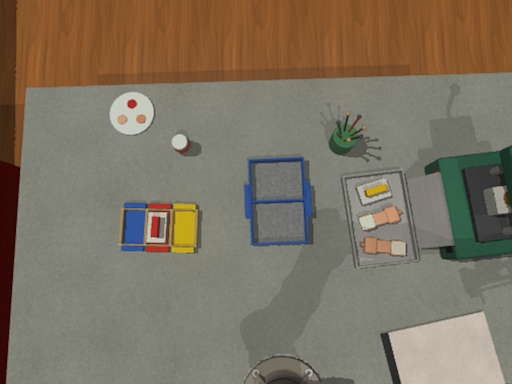

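View pics/scene0.png

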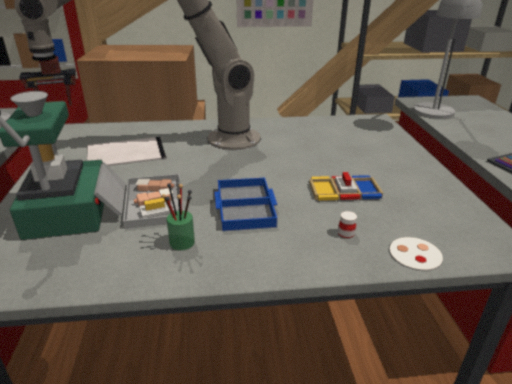

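The top view shows the tray on the right with, from top to bottom, the insert with the yellow bar (375,190), casting 1 (381,218) and casting 2 (384,247). The tote is at (278,200), and the rack's yellow bay at (185,228). The scene view agrees, with the arm standing clear behind the press. Next I'll measure from enlarged crops.

```bash
cat > m.py <<'E'
from h import *
c=robot.read_camera("top");im=c["color"]
a=cv2.resize(im[170:275,330:425],None,fx=5,fy=5,interpolation=cv2.INTER_CUBIC)
b=cv2.resize(im[190:265,110:210],None,fx=4,fy=4,interpolation=cv2.INTER_CUBIC)
C=np.zeros((600,800,3),np.uint8);C[:525,:475]=a[:, :475];b=cv2.resize(b,(320,240));C[:240,480:]=b
cv2.imwrite("pics/crop.png",C[:,:,::-1])
for i,r in enumerate(robot.cut_out("top","casting_a")[:2]):
    v,u=np.nonzero(r["mask"]);p=pix2w(c,np.c_[u,v],.022)[:,:2]*1000
    (cx,cy),s,ang=rect(c,r["mask"],.022)
    m=p.mean(0);w,V=np.linalg.eigh(np.cov((p-m).T));d=V[:,1];n=V[:,0]
    t=(p-m)@d;q=(p-m)@n
    print("casting",m.round(),"dir",d.round(3),"yaw",np.degrees(np.arctan2(d[1],d[0])).round(1),"ext",t.min().round(),t.max().round())
    for k in range(-60,61,6):
        s=abs(t-k)<4
        if s.sum()>2: print(k,(q[s].max()-q[s].min()).round(),((q[s].max()+q[s].min())/2).round(1),end=" | ")
    print()
hsv=cv2.cvtColor(im,cv2.COLOR_RGB2HSV)
def col(lo,hi,box,z,nm):
    m=cv2.inRange(hsv,lo,hi);k=np.zeros_like(m);k[box[1]:box[3],box[0]:box[2]]=1;m=m*k>0
    q=rect(c,m,z);print(nm,m.sum(),np.round(q[0],1),np.round(q[1]),round(q[2],1))
col((20,120,80),(35,255,255),(350,175,395,208),.054,"ybar")
col((20,120,80),(35,255,255),(168,200,200,256),.009,"ybay")
col((105,120,60),(130,255,255),(240,155,316,246),.036,"tote")
col((105,120,60),(130,255,255),(115,200,150,256),.009,"bbay")
col((0,150,80),(8,255,255),(148,212,170,243),.059,"rbar")
E
python3 m.py
```

```text
casting [ 502. -295.] dir [-0.304  0.953] yaw 107.7 ext -64.0 58.0
-60 16.0 0.9 | -54 35.0 -0.5 | -48 43.0 1.7 | -42 47.0 0.7 | -36 48.0 -0.3 | -30 49.0 0.1 | -24 47.0 -0.4 | -18 44.0 -0.9 | -12 37.0 -2.8 | -6 35.0 -1.0 | 0 34.0 -0.6 | 6 32.0 -0.7 | 12 36.0 0.1 | 18 37.0 1.0 | 24 40.0 0.5 | 30 44.0 0.4 | 36 44.0 1.3 | 42 47.0 0.3 | 48 47.0 -0.2 | 54 44.0 -0.7 | 60 34.0 -1.2 | 
casting [ 421. -303.] dir [0.136 0.991] yaw 82.2 ext -64.0 70.0
-60 37.0 2.0 | -54 43.0 -0.2 | -48 49.0 0.2 | -42 47.0 -0.3 | -36 49.0 -0.8 | -30 49.0 -0.8 | -24 47.0 -1.2 | -18 46.0 -0.9 | -12 40.0 -0.2 | -6 38.0 -0.7 | 0 37.0 -0.2 | 6 35.0 -0.6 | 12 35.0 0.1 | 18 41.0 0.9 | 24 44.0 0.3 | 30 46.0 -0.3 | 36 47.0 -0.0 | 42 47.0 0.7 | 48 47.0 1.3 | 54 46.0 1.6 | 60 41.0 -0.5 | 
ybar 154 [ 579.2 -282.1] [20. 64.] 17.1
ybay 1072 [475.5 281.2] [ 69. 123.] 87.2
tote 1086 [558.7  -1.1] [253. 192.] 0.9
bbay 855 [491.8 431. ] [60. 96.] 87.4
rbar 163 [487.8 354.7] [19. 55.] 86.4
```

View pics/crop.png

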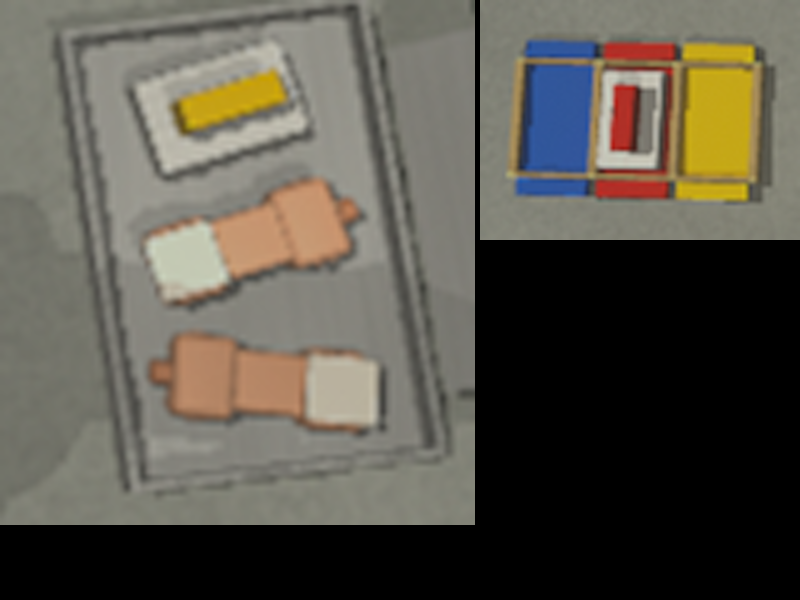

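The crop shows casting 1's waist centred at crop (252,238) and casting 2's at (270,382). The yellow bar is at (230,101). The yellow tags are centred at about (712,190) and (719,52), around a bay floor at (719,121).

```bash
python3 - <<'E'
from h import *
c=robot.read_camera("top")
f=lambda u,v,z:(pix2w(c,[[330+(u+.5)/5-.5,170+(v+.5)/5-.5]],z)[0,:2]*1000).round(1)
g=lambda u,v,z:(pix2w(c,[[110+(u-480+.5)/3.2-.5,190+(v+.5)/3.2-.5]],z)[0,:2]*1000).round(1)
print("w1",f(252,238,.026),f(220,248,.028),f(285,226,.028),"w2",f(270,382,.026),f(236,382,.028),f(307,382,.028))
print("tags",g(712,190,.009),g(719,52,.009),"wall corners z20",[g(*p,.02) for p in [(678,63),(757,63),(760,180),(674,177)]])
print("bar top",[f(*p,.054) for p in [(178,103),(275,72),(286,100),(183,130)]])
s=robot.read_camera("scene");im=s["color"];hsv=cv2.cvtColor(im,cv2.COLOR_RGB2HSV)
m=cv2.inRange(hsv,(20,120,80),(35,255,255));k=np.zeros_like(m);k[170:205,300:345]=1
q=rect(s,m*k>0,.009);print("scene ybay",np.round(q[0]),np.round(q[1]),q[2])
k[:]=0;k[190:215,135:175]=1
q=rect(s,m*k>0,.045);print("scene ybar",np.round(q[0]),np.round(q[1]),q[2])
for r in robot.cut_out("scene","bay_yellow")[:2]:
    q=rect(s,r["mask"],.009);print(r["confidence"],r["box"],np.round(q[0]),np.round(q[1]),q[2])
C=np.zeros((600,800,3),np.uint8);C[:300,:]=cv2.resize(im[165:225,120:280],(800,300),interpolation=cv2.INTER_CUBIC)
C[300:,:]=cv2.resize(im[160:210,290:423],(800,300),interpolation=cv2.INTER_CUBIC)
cv2.imwrite("pics/crop2.png",C[:,:,::-1])
E
```

```text
w1 [ 502.7 -298.2] [ 497.1 -278.8] [ 509.1 -317.1] w2 [ 419.4 -303. ] [ 419.7 -283.1] [ 418.9 -323.5]
tags [422.6 284.4] [551.2 278.5] wall corners z20 [array([540.5, 314.7]), array([538.8, 240.7]), array([430.7, 237.8]), array([435.1, 317.4])]
bar top [array([ 579. , -253.3]), array([ 595.7, -309.8]), array([ 579.3, -314.9]), array([ 563.3, -255.2])]
scene ybay [476. 285.] [ 75. 168.] 86.35913848876953
scene ybar [ 582. -283.] [54. 64.] 16.057048797607422
0.82 [314.5, 178.1, 337.6, 200.0] [502. 282.] [ 72. 129.] 84.3941421508789
0.65 [216.4, 175.7, 279.6, 229.1] [537.  -0.] [322. 202.] 1.1523351669311523
```

View pics/crop2.png

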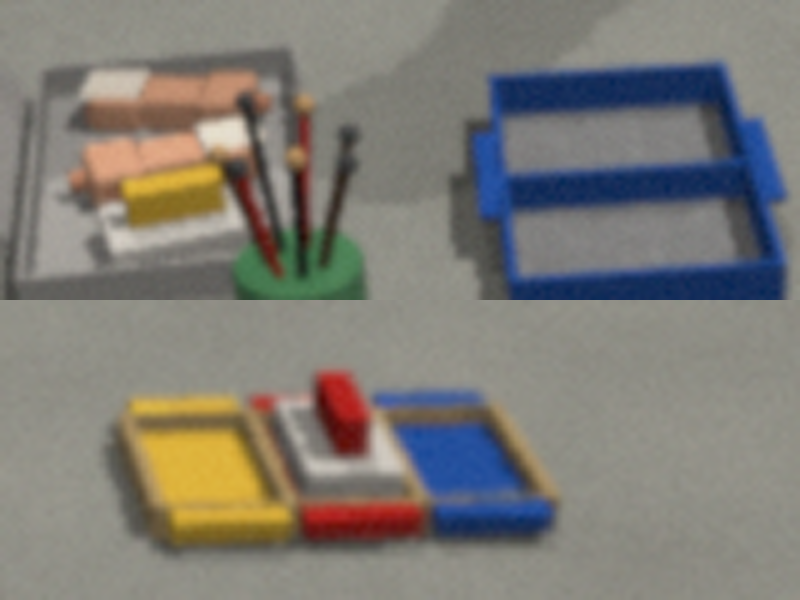

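```bash
python3 - <<'E'
from h import *
c=robot.read_camera("top");s=robot.read_camera("scene")
im=c["color"]
cv2.imwrite("pics/pot.png",cv2.resize(im[100:172,318:392],None,fx=8,fy=8,interpolation=cv2.INTER_CUBIC)[:,:,::-1])
hsv=cv2.cvtColor(im,cv2.COLOR_RGB2HSV);m=cv2.inRange(hsv,(45,80,30),(80,255,255));k=np.zeros_like(m);k[100:172,318:392]=1
q=rect(c,m*k>0,.05);print("pot",q)
for l in ("pot.png",):pass
S=robot.cut_out("scene","brush_pot")
for r in S[:2]:print(r["confidence"],r["box"])
for z in (.1,.18):
  print(z,[(pix2w(c,[[u,v]],z)[0,:2]*1000).round() for u,v in [(334.5,131),(346.5,116),(364,119),(348,139),(357,126)]])
E
```

```text
pot ((743.1842651367188, -204.12164306640625), (70.18668365478516, 69.78242492675781), 78.364501953125)
0.6 [161.5, 181.2, 197.4, 252.5]
0.1 [array([ 744., -166.]), array([ 787., -202.]), array([ 776., -251.]), array([ 719., -203.]), array([ 756., -230.])]
0.18 [array([ 720., -152.]), array([ 760., -185.]), array([ 750., -231.]), array([ 697., -186.]), array([ 731., -211.])]
```

View pics/pot.png

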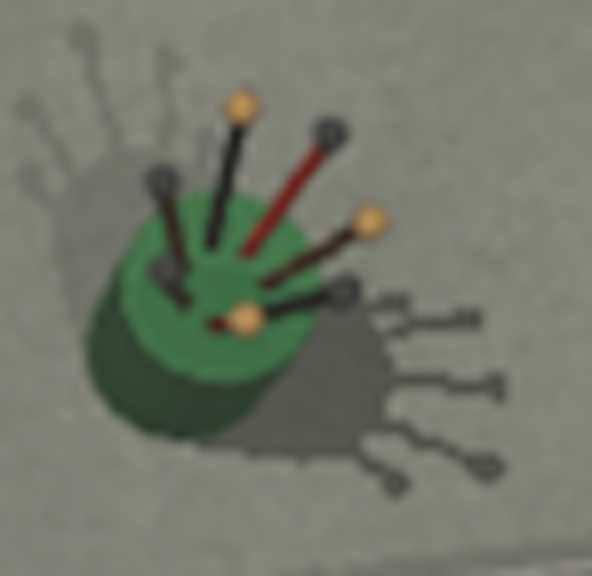

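The pot stands at about (0.74,-0.20) and its brush tips reach no nearer than x≈0.70, so the grasps clear it. I'll start with casting 2.

>>> drive_tool:
  series:
    - [[0.2, 0.9, 0], [0, 0, 0.96], 0.68]
    - [[0.2, 0.9, 0], [0, 0, 0.96], 0.68]
    - [[0.2, 0.9, 0], [0, 0, 0.96], 0.68]
    - [[0.2, 0.9, 0], [0, 0, 0.96], 0.68]
    - [[0.2, 0.9, 0], [0, 0, 0.96], 0.68]
    - [[0.2, 0.9, 0], [0, 0, 0.96], 0.68]
    - [[0.9, 0.57, 0], [0, 0, 0.96], 0.68]
    - [[0.9, 0.57, 0], [0, 0, 0.96], 0.68]
    - [[0.9, 0.57, 0], [0, 0, 0.96], 0.68]
    - [[0.9, 0.57, 0], [0, 0, 0.96], 0.68]
    - [[0.9, 0.57, 0], [0, 0, 0.96], 0.68]
    - [[0.9, 0.57, 0], [0, 0, 0.96], 0.68]
  grip_force: 15

```text
clock: 2.0
ee_pos: [0.419, -0.3052, 0.1991]
ee_rot: [2.353, 2.08, 0.0]
contact_force: [0.1, -0.9, 0.4]
width: 0.679
grip_force: 0.0
```

>>> drive_tool:
  series:
    - [[0, 0.05, -0.9], [0, 0, 0], 0.68]
    - [[0, 0, -0.9], [0, 0, 0], 0.68]
    - [[0, 0, -0.9], [0, 0, 0], 0.68]
    - [[0, 0, -0.9], [0, 0, 0], 0.68]
    - [[0, 0, -0.6], [0, 0, 0], 0.68]
    - [[0, 0, -0.5], [0, 0, 0], 0.68]
    - [[0, 0, 0], [0, 0, 0], 0.68]
    - [[0, 0, 0], [0, 0, 0], 0.3]
    - [[0, 0, 0], [0, 0, 0], 0.3]
    - [[0, 0, 0], [0, 0, 0], 0.3]
    - [[0, 0, 0], [0, 0, 0], 0.3]
    - [[0, 0, 0], [0, 0, 0], 0.3]

```text
clock: 3.0
ee_pos: [0.4183, -0.305, 0.0118]
ee_rot: [2.357, 2.074, 0.001]
contact_force: [-0.0, -0.3, 0.2]
width: 0.34
grip_force: 0.0
```

```bash
python3 - <<'E'
from h import *
o=robot.observe();print(o["width"],o["grip_force"])
c=robot.read_camera("top");s=robot.read_camera("scene")
C=np.zeros((600,800,3),np.uint8)
C[:,:400]=cv2.resize(c["color"][150:300,330:430],(400,600),interpolation=cv2.INTER_CUBIC)
C[:,400:]=cv2.resize(s["color"][100:250,90:190],(400,600),interpolation=cv2.INTER_CUBIC)
cv2.imwrite("pics/g1.png",C[:,:,::-1])
E
```

```text
0.33968528816133503 0.0
```

View pics/g1.png

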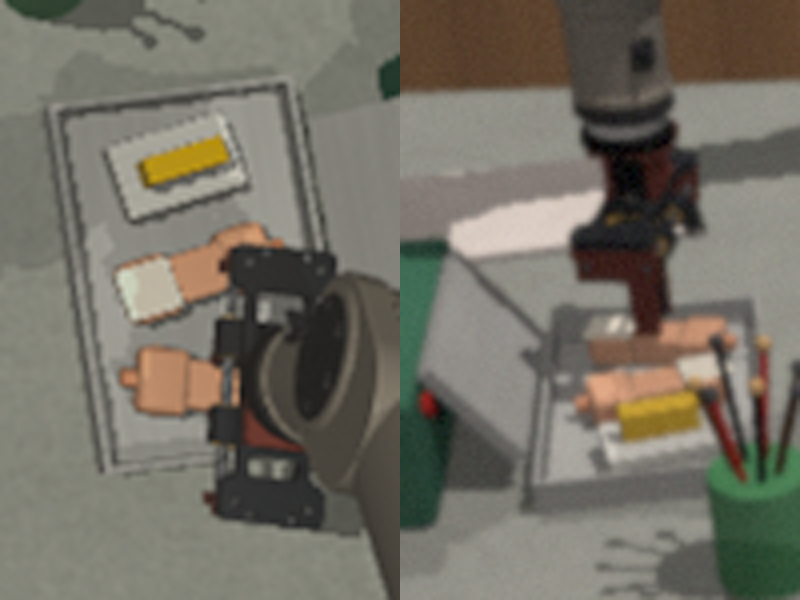

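The picture shows the fingers astride the lower casting's waist, in the right place. The width reading is below the waist's 36 mm with no grip force, so I'll let it settle.

>>> drive_tool:
  series:
    - [[0, 0, 0], [0, 0, 0], 0.15]
    - [[0, 0, 0], [0, 0, 0], 0.15]
    - [[0, 0, 0], [0, 0, 0], 0.15]
    - [[0, 0, 0], [0, 0, 0], 0.15]
  grip_force: 15

```text
clock: 3.43
ee_pos: [0.4175, -0.3044, 0.0106]
ee_rot: [-2.358, -2.075, 0.0]
contact_force: [-0.6, -0.6, 0.6]
width: 0.151
grip_force: 0.0
```

```bash
python3 - <<'E'
from h import *
c=robot.read_camera("top");s=robot.read_camera("scene")
C=np.zeros((600,800,3),np.uint8)
C[:,:400]=cv2.resize(c["color"][210:285,360:410],(400,600),interpolation=cv2.INTER_CUBIC)
C[:,400:]=cv2.resize(s["color"][145:220,125:175],(400,600),interpolation=cv2.INTER_CUBIC)
cv2.imwrite("pics/g2.png",C[:,:,::-1])
T=np.array(s["cam_to_world"]);K=np.array(s["K"])
for n,cc in (("top",c),("scene",s)):
    T=np.array(cc["cam_to_world"]);K=np.array(cc["K"])
    for p in ([.4175,-.3044,.0106],[.4175,-.3044,.03]):
        q=T[:3,:3].T@(np.array(p)-T[:3,3]);print(n,p,(K[0,2]+K[0,0]*q[0]/-q[2]).round(1),(K[1,2]-K[1,1]*q[1]/-q[2]).round(1))
E
```

```text
top [0.4175, -0.3044, 0.0106] 382.6 246.7
top [0.4175, -0.3044, 0.03] 384.5 246.6
scene [0.4175, -0.3044, 0.0106] 154.6 186.9
scene [0.4175, -0.3044, 0.03] 154.0 182.0
```

View pics/g2.png

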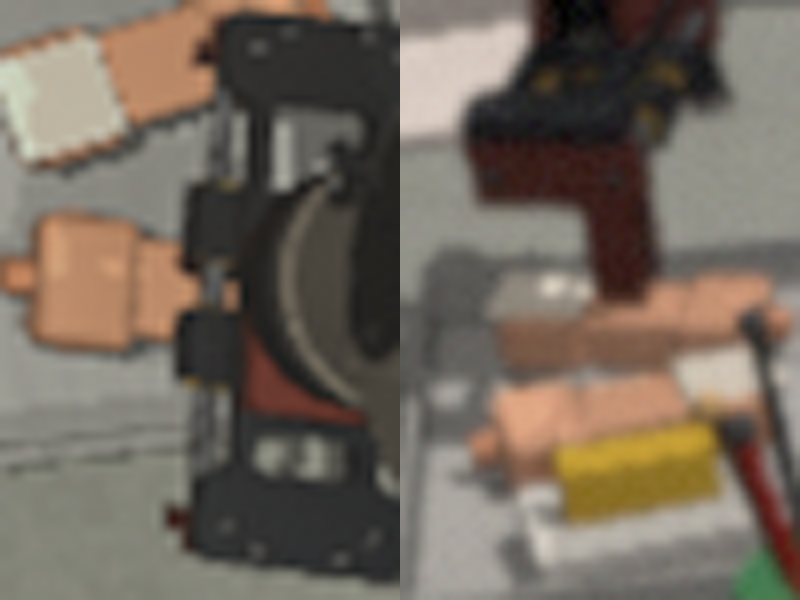

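The finger tips are at scene pixel (152,182), on top of the casting, so they sit about 20 mm above the reported TCP. They closed over the casting without touching it. I'll open, go 18 mm lower while watching the force, and close again.

>>> drive_tool:
  series:
    - [[0, 0, 0], [0, 0, 0], 0.68]
    - [[0, 0, 0], [0, 0, 0], 0.68]
    - [[0, 0, 0], [0, 0, 0], 0.68]
    - [[0, 0, 0], [0, 0, 0], 0.68]
    - [[0, 0, 0], [0, 0, 0], 0.68]
    - [[0, 0, 0], [0, 0, 0], 0.68]
    - [[0, 0, 0], [0, 0, 0], 0.68]
    - [[0.05, 0, -0.15], [0, 0, 0], 0.68]
    - [[0, 0, -0.15], [0, 0, 0], 0.68]
    - [[0, 0, -0.15], [0, 0, 0], 0.68]
    - [[0, 0, 0], [0, 0, 0], 0.68]

```text
clock: 4.45
ee_pos: [0.4186, -0.3038, -0.0089]
ee_rot: [-2.357, -2.074, 0.001]
contact_force: [0.8, -0.6, 0.2]
width: 0.677
grip_force: 0.0
```

>>> drive_tool:
  series:
    - [[0, 0, 0], [0, 0, 0], 0.2]
    - [[0, 0, 0], [0, 0, 0], 0.2]
    - [[0, 0, 0], [0, 0, 0], 0.2]
    - [[0, 0, 0], [0, 0, 0], 0.2]
    - [[0, 0, 0], [0, 0, 0], 0.2]
    - [[0, 0, 0], [0, 0, 0], 0.2]

```text
clock: 4.95
ee_pos: [0.4197, -0.3045, -0.0071]
ee_rot: [2.358, 2.075, 0.0]
contact_force: [-0.4, 0.3, 0.9]
width: 0.407
grip_force: 15.0
```

Gripped: 0.407 × 88 mm ≈ 36 mm with 15 N on the pads. A reading of -0.008 at the tray floor gives me the height reference. Next: lift and carry to the near compartment.

>>> drive_tool:
  series:
    - [[0, 0, 0.5], [0, 0, 0], 0.2]
    - [[0, 0, 0.8], [0, 0, 0], 0.2]
    - [[0, 0, 0.8], [0, 0, 0], 0.2]
    - [[0.24, 0.95, 0], [0, 0, 0.17], 0.2]
    - [[0.24, 0.95, 0], [0, 0, 0.17], 0.2]
    - [[0.24, 0.95, 0], [0, 0, 0.17], 0.2]
    - [[0.24, 0.95, 0], [0, 0, 0.17], 0.2]
    - [[0.24, 0.95, 0], [0, 0, 0.17], 0.2]
    - [[0.24, 0.95, 0], [0, 0, 0.17], 0.2]
    - [[0.24, 0.95, 0], [0, 0, 0.17], 0.2]
    - [[0.24, 0.95, 0], [0, 0, 0.17], 0.2]
    - [[0, 0, 0], [0, 0, 0], 0.2]

```text
clock: 5.95
ee_pos: [0.4984, 0.0089, 0.0776]
ee_rot: [-2.191, -2.25, -0.009]
contact_force: [0.6, 0.5, -0.2]
width: 0.406
grip_force: 15.0
```

```bash
python3 - <<'E'
from h import *
c=robot.read_camera("top");s=robot.read_camera("scene")
C=np.zeros((600,800,3),np.uint8)
C[:,:400]=cv2.resize(c["color"][140:260,240:320],(400,600),interpolation=cv2.INTER_CUBIC)
C[:,400:]=cv2.resize(s["color"][130:250,205:285],(400,600),interpolation=cv2.INTER_CUBIC)
cv2.imwrite("pics/t1.png",C[:,:,::-1])
E
```

```text
(no output)
```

View pics/t1.png

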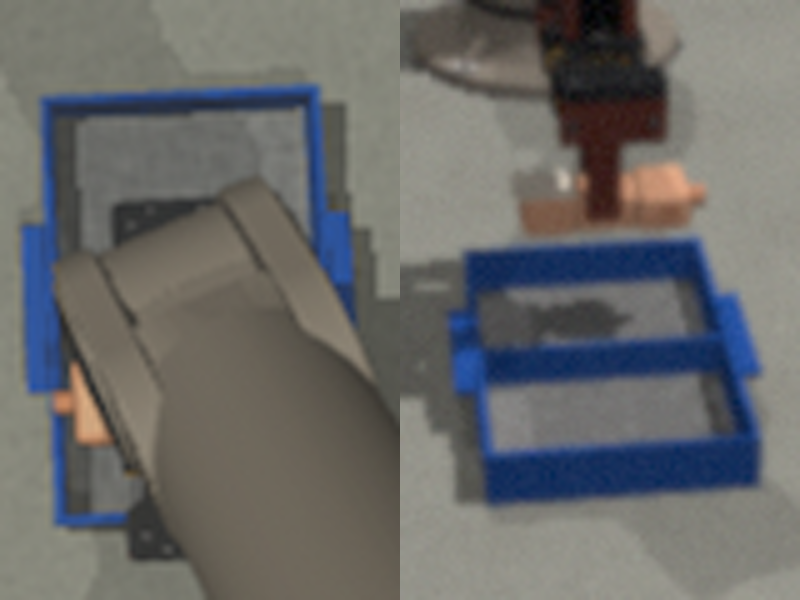

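The casting hangs level above the near compartment. Its neck at top pixel (251,221) puts it about 10 mm too far in +y, so I'll correct that and lower it.

>>> drive_tool:
  series:
    - [[0, -0.25, -0.5], [0, 0, 0], 0.2]
    - [[0, 0, -0.5], [0, 0, 0], 0.2]
    - [[0, 0, -0.4], [0, 0, 0], 0.2]
    - [[0, 0, -0.3], [0, 0, 0], 0.2]
    - [[0, 0, -0.2], [0, 0, 0], 0.2]
    - [[0, 0, -0.1], [0, 0, 0], 0.2]
    - [[0, 0, -0.05], [0, 0, 0], 0.2]
    - [[0, 0, 0], [0, 0, 0], 0.2]
    - [[0, 0, 0], [0, 0, 0], 0.2]

```text
clock: 6.8
ee_pos: [0.4968, -0.0104, -0.0048]
ee_rot: [2.205, 2.237, 0.001]
contact_force: [0.6, 0.8, -0.8]
width: 0.404
grip_force: 15.0
```

>>> drive_tool:
  series:
    - [[0, 0, -0.06], [0, 0, 0], 0.2]
    - [[0, 0, 0], [0, 0, 0], 0.2]
    - [[0, 0, 0], [0, 0, 0], 0.2]

```text
clock: 7.05
ee_pos: [0.4973, -0.0104, -0.0067]
ee_rot: [2.204, 2.237, 0.002]
contact_force: [-0.9, -0.3, 4.5]
width: 0.409
grip_force: 15.0
```

It's on the floor (4.5 N contact). Release, rise, and go to above casting 1.

>>> drive_tool:
  series:
    - [[0, 0, 0], [0, 0, 0], 0.6]
    - [[0, 0, 0], [0, 0, 0], 0.6]
    - [[0, 0, 0], [0, 0, 0], 0.6]
    - [[0, 0, 0.3], [0, 0, 0], 0.6]
    - [[0, 0, 0.8], [0, 0, 0], 0.6]
    - [[0, 0, 0.9], [0, 0, 0], 0.6]
    - [[0, 0, 0.5], [0, 0, 0], 0.6]

```text
clock: 7.63
ee_pos: [0.4975, -0.0099, 0.0959]
ee_rot: [2.203, 2.237, 0.004]
contact_force: [0.5, -0.0, 0.5]
width: 0.604
grip_force: 0.0
```

>>> drive_tool:
  series:
    - [[0.02, -0.9, 0], [0, 0, 0.34], 0.6]
    - [[0.02, -0.9, 0], [0, 0, 0.34], 0.6]
    - [[0.02, -0.9, 0], [0, 0, 0.34], 0.6]
    - [[0.02, -0.9, 0], [0, 0, 0.34], 0.6]
    - [[0.02, -0.9, 0], [0, 0, 0.34], 0.6]
    - [[0.02, -0.9, 0], [0, 0, 0.34], 0.6]
    - [[0.02, -0.9, 0], [0, 0, 0.34], 0.6]
    - [[0.02, -0.9, 0], [0, 0, 0.34], 0.6]
    - [[0, 0, 0], [0, 0, 0], 0.6]
    - [[0, 0, 0], [0, 0, 0], 0.6]
    - [[0, 0, 0], [0, 0, 0], 0.6]

```text
clock: 8.55
ee_pos: [0.5028, -0.2976, 0.0927]
ee_rot: [-1.865, -2.528, -0.001]
contact_force: [0.6, 0.5, 0.9]
width: 0.602
grip_force: 0.0
```

```bash
python3 - <<'E'
from h import *
c=robot.read_camera("top")
for r in robot.cut_out("top","casting_a")[:3]:
    q=rect(c,r["mask"],.022);print(round(r["confidence"],2),np.round(r["box"]),np.round(q[0]),np.round(q[1]),round(q[2],1))
o=robot.observe();print(o["ee_pos"],o["ee_rot"])
E
```

```text
0.93 [358. 204. 393. 230.] [ 500. -283.] [49. 93.] 16.4
0.67 [258. 215. 300. 230.] [498.  -5.] [ 45. 124.] 1.2
0.29 [337. 144. 512. 268.] [ 538. -590.] [307. 267.] 8.7
[ 0.50310703 -0.29644126  0.09266354] [-1.86191397e+00 -2.53002795e+00 -1.18075231e-03]
```

The first casting lies well in the near compartment at (498,-5) mm, turned 1°. Now I'll grasp casting 1.

>>> drive_tool:
  series:
    - [[0, 0, -0.7], [0, 0, 0], 0.6]
    - [[0, 0, -0.7], [0, 0, 0], 0.6]
    - [[0, 0, -0.5], [0, 0, 0], 0.6]
    - [[0, 0, -0.4], [0, 0, 0], 0.6]
    - [[0, 0, -0.2], [0, 0, 0], 0.6]
    - [[0, 0, 0], [0, 0, 0], 0.6]
    - [[0, 0, 0], [0, 0, 0], 0.2]
    - [[0, 0, 0], [0, 0, 0], 0.2]
    - [[0, 0, 0], [0, 0, 0], 0.2]
    - [[0, 0, 0], [0, 0, 0], 0.2]
    - [[0, 0, 0], [0, 0, 0], 0.2]

```text
clock: 9.57
ee_pos: [0.5036, -0.2987, -0.0065]
ee_rot: [1.864, 2.527, 0.0]
contact_force: [-0.4, 0.8, 7.1]
width: 0.409
grip_force: 15.0
```

>>> drive_tool:
  series:
    - [[0, 0, 0.5], [0, 0, 0], 0.2]
    - [[0, 0, 0.8], [0, 0, 0], 0.2]
    - [[0, 0, 0.8], [0, 0, 0], 0.2]
    - [[0.37, 0.92, 0], [0, 0, -0.34], 0.2]
    - [[0.37, 0.92, 0], [0, 0, -0.34], 0.2]
    - [[0.37, 0.92, 0], [0, 0, -0.34], 0.2]
    - [[0.37, 0.92, 0], [0, 0, -0.34], 0.2]
    - [[0.37, 0.92, 0], [0, 0, -0.34], 0.2]
    - [[0.37, 0.92, 0], [0, 0, -0.34], 0.2]
    - [[0.37, 0.92, 0], [0, 0, -0.34], 0.2]
    - [[0.37, 0.92, 0], [0, 0, -0.34], 0.2]
    - [[0, 0, 0], [0, 0, 0], 0.2]

```text
clock: 10.57
ee_pos: [0.6236, 0.0078, 0.0774]
ee_rot: [-2.193, -2.247, -0.012]
contact_force: [0.7, 1.1, -0.5]
width: 0.408
grip_force: 15.0
```

>>> drive_tool:
  series:
    - [[0, 0, 0], [0, 0, 0], 0.2]
    - [[0, 0, 0], [0, 0, 0], 0.2]
    - [[0, 0, 0], [0, 0, 0], 0.2]

```text
clock: 10.82
ee_pos: [0.6206, -0.0064, 0.0761]
ee_rot: [2.207, 2.235, -0.002]
contact_force: [0.1, 0.3, -1.4]
width: 0.408
grip_force: 15.0
```

>>> drive_tool:
  series:
    - [[0.03, 0.1, -0.5], [0, 0, 0], 0.2]
    - [[0, 0, -0.5], [0, 0, 0], 0.2]
    - [[0, 0, -0.4], [0, 0, 0], 0.2]
    - [[0, 0, -0.3], [0, 0, 0], 0.2]
    - [[0, 0, -0.2], [0, 0, 0], 0.2]
    - [[0, 0, -0.1], [0, 0, 0], 0.2]
    - [[0, 0, -0.07], [0, 0, 0], 0.2]
    - [[0, 0, 0], [0, 0, 0], 0.2]
    - [[0, 0, 0], [0, 0, 0], 0.2]

```text
clock: 11.57
ee_pos: [0.6231, -0.0003, -0.0057]
ee_rot: [2.205, 2.236, 0.002]
contact_force: [-0.7, -0.4, -0.8]
width: 0.406
grip_force: 15.0
```

>>> drive_tool:
  series:
    - [[0, 0, -0.05], [0, 0, 0], 0.2]
    - [[0, 0, 0], [0, 0, 0], 0.2]
    - [[0, 0, 0], [0, 0, 0], 0.2]

```text
clock: 11.82
ee_pos: [0.6232, -0.0002, -0.0065]
ee_rot: [2.204, 2.236, 0.001]
contact_force: [-3.4, -0.0, 11.7]
width: 0.411
grip_force: 15.0
```

It's on the floor (11.7 N). Release and go to above the yellow insert.

>>> drive_tool:
  series:
    - [[0, 0, 0], [0, 0, 0], 0.6]
    - [[0, 0, 0], [0, 0, 0], 0.6]
    - [[0, 0, 0], [0, 0, 0], 0.6]
    - [[0, 0, 0.3], [0, 0, 0], 0.6]
    - [[0, 0, 0.8], [0, 0, 0], 0.55]
    - [[0, 0, 0.9], [0, 0, 0], 0.55]
    - [[0, 0, 0.6], [0, 0, 0], 0.55]

```text
clock: 12.4
ee_pos: [0.6234, 0.0005, 0.0989]
ee_rot: [2.204, 2.237, 0.003]
contact_force: [0.9, -0.1, 0.2]
width: 0.551
grip_force: 0.0
```

>>> drive_tool:
  series:
    - [[-0.136, -0.883, 0], [0, 0, 0.325], 0.55]
    - [[-0.136, -0.883, 0], [0, 0, 0.325], 0.55]
    - [[-0.136, -0.883, 0], [0, 0, 0.325], 0.55]
    - [[-0.136, -0.883, 0], [0, 0, 0.325], 0.55]
    - [[-0.136, -0.883, 0], [0, 0, 0.325], 0.55]
    - [[-0.136, -0.883, 0], [0, 0, 0.325], 0.55]
    - [[-0.136, -0.883, 0], [0, 0, 0.325], 0.55]
    - [[-0.136, -0.883, 0], [0, 0, 0.325], 0.55]
    - [[0, 0, 0], [0, 0, 0], 0.55]
    - [[0, 0, 0], [0, 0, 0], 0.55]
    - [[0, 0, 0], [0, 0, 0], 0.55]

```text
clock: 13.32
ee_pos: [0.5791, -0.2819, 0.096]
ee_rot: [1.881, 2.516, 0.001]
contact_force: [-0.2, 0.5, -0.4]
width: 0.551
grip_force: 0.0
```

```bash
python3 - <<'E'
from h import *
c=robot.read_camera("top")
for r in robot.cut_out("top","casting_a")[:3]:
    q=rect(c,r["mask"],.022);print(round(r["confidence"],2),np.round(r["box"]),np.round(q[0]),np.round(q[1]),round(q[2],1))
o=robot.observe();print(o["ee_pos"],o["ee_rot"])
E
```

```text
0.81 [252. 167. 300. 188.] [624.   2.] [ 52. 128.] 0.6
0.59 [258. 215. 298. 234.] [496.  -4.] [124.  47.] 88.7
[ 0.57956505 -0.28049726  0.09593562] [1.87777363e+00 2.51859423e+00 1.71563123e-03]
```

Both castings lie right: (624,2) and (496,-4) mm. Now I'll grasp the bar.

>>> drive_tool:
  series:
    - [[0, 0, -0.6], [0, 0, 0], 0.55]
    - [[0, 0, -0.6], [0, 0, 0], 0.55]
    - [[0, 0, -0.4], [0, 0, 0], 0.55]
    - [[0, 0, -0.3], [0, 0, 0], 0.55]
    - [[0, 0, -0.12], [0, 0, 0], 0.55]
    - [[0, 0, 0], [0, 0, 0], 0.1]
    - [[0, 0, 0], [0, 0, 0], 0.1]
    - [[0, 0, 0], [0, 0, 0], 0.1]
    - [[0, 0, 0], [0, 0, 0], 0.1]
    - [[0, 0, 0], [0, 0, 0], 0.1]
    - [[0, 0, 0], [0, 0, 0], 0.1]
    - [[0, 0, 0], [0, 0, 0], 0.1]
  grip_force: 35

```text
clock: 14.42
ee_pos: [0.58, -0.2827, 0.0157]
ee_rot: [1.879, 2.515, 0.001]
contact_force: [1.4, 0.7, 4.8]
width: 0.225
grip_force: 35.0
```

The bar is gripped: 19.8 mm, 35 N. Lift, and carry to above the yellow bay with the turn.

>>> drive_tool:
  series:
    - [[0, 0, 0.4], [0, 0, 0], 0.1]
    - [[0, 0, 0.7], [0, 0, 0], 0.1]
    - [[0, 0, 0.8], [0, 0, 0], 0.1]
    - [[0, 0, 0.6], [0, 0, 0], 0.1]
    - [[-0.15, 0.9, 0], [0, 0, 0.75], 0.1]
    - [[-0.15, 0.9, 0], [0, 0, 0.75], 0.1]
    - [[-0.15, 0.9, 0], [0, 0, 0.75], 0.1]
    - [[-0.15, 0.9, 0], [0, 0, 0.75], 0.1]
    - [[-0.15, 0.9, 0], [0, 0, 0.75], 0.1]
    - [[-0.15, 0.9, 0], [0, 0, 0.75], 0.1]
    - [[-0.15, 0.9, 0], [0, 0, 0.75], 0.1]
    - [[-0.15, 0.9, 0], [0, 0, 0.75], 0.1]

```text
clock: 15.42
ee_pos: [0.5292, 0.0064, 0.1141]
ee_rot: [-1.006, -2.975, 0.002]
contact_force: [0.5, -0.1, -2.8]
width: 0.223
grip_force: 35.0
```

>>> drive_tool:
  series:
    - [[-0.15, 0.9, 0], [0, 0, 0.75], 0.1]
    - [[-0.15, 0.9, 0], [0, 0, 0.75], 0.1]
    - [[-0.15, 0.9, 0], [0, 0, 0.75], 0.1]
    - [[-0.15, 0.9, 0], [0, 0, 0.75], 0.1]
    - [[-0.15, 0.9, 0], [0, 0, 0.75], 0.1]
    - [[-0.15, 0.9, 0], [0, 0, 0.75], 0.1]
    - [[-0.15, 0.9, 0], [0, 0, 0.75], 0.1]
    - [[-0.1, 0.6, 0], [0, 0, 0.55], 0.1]
    - [[0, 0, 0], [0, 0, 0], 0.1]
    - [[0, 0, 0], [0, 0, 0], 0.1]
    - [[0, 0, 0], [0, 0, 0], 0.1]
    - [[0, 0, 0], [0, 0, 0], 0.1]

```text
clock: 16.42
ee_pos: [0.4852, 0.2792, 0.1141]
ee_rot: [-0.08, -3.14, 0.003]
contact_force: [0.6, -0.9, -2.5]
width: 0.224
grip_force: 35.0
```

```bash
python3 - <<'E'
from h import *
c=robot.read_camera("top");s=robot.read_camera("scene");o=robot.observe()
a=o["ee_rot"];print(o["ee_pos"],2*np.degrees(np.arctan2(a[1],a[0]))%180-90,o["width"])
C=np.zeros((600,800,3),np.uint8)
C[:,:400]=cv2.resize(c["color"][185:260,150:200],(400,600),interpolation=cv2.INTER_CUBIC)
C[:,400:]=cv2.resize(s["color"][130:220,300:360],(400,600),interpolation=cv2.INTER_CUBIC)
cv2.imwrite("pics/b1.png",C[:,:,::-1])
E
```

```text
[0.48534094 0.2795707  0.11436336] 87.09010588061764 0.22517568897771006
```

View pics/b1.png

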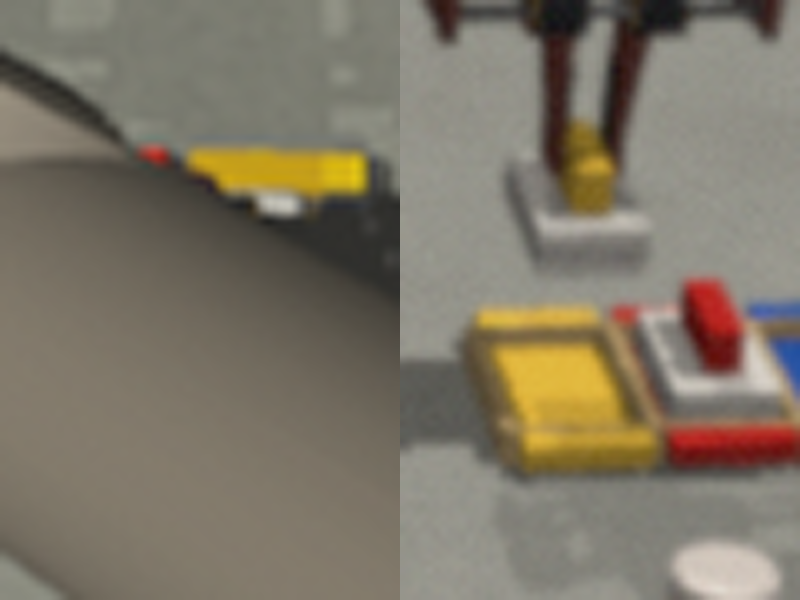

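The scene panel shows the insert held level with its front-face bottom corners near crop (540,262) and (648,260), and the bay rim at about (480,330), (520,430), (658,428), (604,322). I'll compare the two in world coordinates.

```bash
python3 - <<'E'
from h import *
s=robot.read_camera("scene")
g=lambda u,v,z:(pix2w(s,[[300+(u-400+.5)/6.667-.5,130+(v+.5)/6.667-.5]],z)[0,:2]*1000).round(1)
print("block bottom front",g(540,262,.1025),g(646,260,.1025))
print("block top FL FR BL",g(538,238,.1265),g(650,230,.1265),g(512,163,.1265))
print("bay wall tops FL,FR,BL,BR",[g(*p,.02) for p in [(513,430),(660,425),(472,332),(604,320)]])
print("yellow floor corners FL FR BL BR",[g(*p,.009) for p in [(527,420),(632,415),(497,348),(600,345)]])
print("red block top FL FR BL",[g(*p,.033) for p in [(664,395),(782,388),(640,320)]])
c=robot.read_camera("top")
t=lambda u,v,z:(pix2w(c,[[150+(u+.5)/8-.5,185+(v+.5)/8-.5]],z)[0,:2]*1000).round(1)
print("top block back corner edge",t(258,196,.1265),t(300,196,.1265),"back tag right edge",t(367,170,.015))
E
```

```text
block bottom front [513.3 252.9] [516.3 305.9]
block top FL FR BL [533.7 244.7] [530.6 301.3] [449.8 252. ]
bay wall tops FL,FR,BL,BR [array([536.3, 240.7]), array([538.8, 315.9]), array([433.9, 242.9]), array([427.7, 316.8])]
yellow floor corners FL FR BL BR [array([509.2, 255.5]), array([509.6, 310.7]), array([433.2, 257.6]), array([435.4, 313.7])]
red block top FL FR BL [array([531.2, 318.7]), array([530.2, 380.4]), array([452.8, 328.3])]
top block back corner edge [528.7 261.9] [528.3 247.6] back tag right edge [550.  243.9]
```

The held insert and the bay agree within about 2 mm, at (485–487, 279) mm. I'll lower it to rim height.

>>> drive_tool:
  series:
    - [[0, 0, -0.6], [0, 0, 0], 0.1]
    - [[0, 0, -0.6], [0, 0, 0], 0.1]
    - [[0, 0, -0.4], [0, 0, 0], 0.1]
    - [[0, 0, -0.3], [0, 0, 0], 0.1]
    - [[0, 0, -0.15], [0, 0, 0], 0.1]
    - [[0, 0, 0], [0, 0, 0], 0.1]
    - [[0, 0, 0], [0, 0, 0], 0.1]

```text
clock: 17.2
ee_pos: [0.4852, 0.2818, 0.0331]
ee_rot: [0.076, 3.14, 0.001]
contact_force: [0.1, 0.1, -2.2]
width: 0.223
grip_force: 35.0
```

>>> drive_tool:
  series:
    - [[0, 0, -0.06], [0, 0, 0], 0.1]
    - [[0, 0, -0.06], [0, 0, 0], 0.1]
    - [[0, 0, -0.06], [0, 0, 0], 0.1]
    - [[0, 0, 0], [0, 0, 0], 0.1]
    - [[0, 0, 0], [0, 0, 0], 0.1]

```text
clock: 17.62
ee_pos: [0.4848, 0.2814, 0.0255]
ee_rot: [0.075, 3.141, -0.0]
contact_force: [-0.1, -0.2, -2.5]
width: 0.225
grip_force: 35.0
```

No contact with the rim; the insert is entering. Further down.

>>> drive_tool:
  series:
    - [[0, 0, -0.06], [0, 0, 0], 0.1]
    - [[0, 0, -0.04], [0, 0, 0], 0.1]
    - [[0, 0, 0], [0, 0, 0], 0.1]
    - [[0, 0, 0], [0, 0, 0], 0.1]

```text
clock: 17.95
ee_pos: [0.4848, 0.2813, 0.0213]
ee_rot: [-0.075, -3.14, 0.0]
contact_force: [-0.1, -0.9, -3.0]
width: 0.224
grip_force: 35.0
```

>>> drive_tool:
  series:
    - [[0, 0, -0.04], [0, 0, 0], 0.1]
    - [[0, 0, 0], [0, 0, 0], 0.1]
    - [[0, 0, 0], [0, 0, 0], 0.1]

```text
clock: 18.2
ee_pos: [0.4849, 0.2816, 0.0207]
ee_rot: [0.075, 3.14, -0.0]
contact_force: [-2.1, -0.8, 4.3]
width: 0.224
grip_force: 35.0
```

It touches at exactly the expected floor height, 5 mm above the tray pickup. Release, rise and move clear.

>>> drive_tool:
  series:
    - [[0, 0, 0], [0, 0, 0], 0.5]
    - [[0, 0, 0], [0, 0, 0], 0.5]
    - [[0, 0, 0], [0, 0, 0], 0.5]
    - [[0, 0, 0], [0, 0, 0], 0.5]
    - [[0, 0, 0.3], [0, 0, 0], 0.5]
    - [[0, 0, 0.8], [0, 0, 0], 0.5]
    - [[0, 0, 0.9], [0, 0, 0], 0.5]
    - [[0, 0, 0.9], [0, 0, 0], 0.5]

```text
clock: 18.87
ee_pos: [0.4841, 0.2815, 0.1376]
ee_rot: [-0.074, -3.139, 0.0]
contact_force: [1.1, 0.4, -0.6]
width: 0.502
grip_force: 0.0
```

>>> drive_tool:
  series:
    - [[0, -0.8, 0.6], [0, 0, 0], 0.5]
    - [[0, -0.8, 0.6], [0, 0, 0], 0.5]
    - [[0, -0.8, 0], [0, 0, 0], 0.5]
    - [[0, -0.8, 0], [0, 0, 0], 0.5]
    - [[0, -0.8, 0], [0, 0, 0], 0.5]
    - [[0, -0.8, 0], [0, 0, 0], 0.5]
    - [[0, -0.8, 0], [0, 0, 0], 0.5]
    - [[0, -0.8, 0], [0, 0, 0], 0.5]
    - [[0, -0.8, 0], [0, 0, 0], 0.5]
    - [[0, -0.5, 0], [0, 0, 0], 0.5]
    - [[0, 0, 0], [0, 0, 0], 0.5]
    - [[0, 0, 0], [0, 0, 0], 0.5]

```text
clock: 19.87
ee_pos: [0.4848, -0.0273, 0.1844]
ee_rot: [0.079, 3.14, -0.0]
contact_force: [0.5, 1.0, 0.2]
width: 0.504
grip_force: 0.0
```

```bash
python3 - <<'E'
from h import *
c=robot.read_camera("top");s=robot.read_camera("scene")
C=np.zeros((600,800,3),np.uint8)
C[:300,:400]=cv2.resize(c["color"][190:265,110:210],(400,300),interpolation=cv2.INTER_CUBIC)
C[300:,:]=cv2.resize(s["color"][160:220,205:365],(800,300),interpolation=cv2.INTER_CUBIC)
C[:300,400:]=cv2.resize(c["color"][150:270,240:400],(400,300),interpolation=cv2.INTER_CUBIC)
cv2.imwrite("pics/end.png",C[:,:,::-1])
for l in ("insert_yellow","insert_red","casting_a"):
  for r in robot.cut_out("top",l)[:2]:
    q=rect(c,r["mask"],.033);print(l,round(r["confidence"],2),np.round(r["box"]),np.round(q[0]),np.round(q[1]),round(q[2],1))
E
```

```text
insert_yellow 0.71 [170. 213. 191. 243.] [488. 280.] [59. 90.] 87.7
insert_red 0.72 [243. 157. 305. 246.] [561.   8.] [178. 260.] 89.1
insert_red 0.69 [169. 212. 193. 244.] [488. 280.] [59. 90.] 87.0
casting_a 0.95 [255. 168. 301. 188.] [623.   1.] [ 47. 124.] 2.3
```

View pics/end.png

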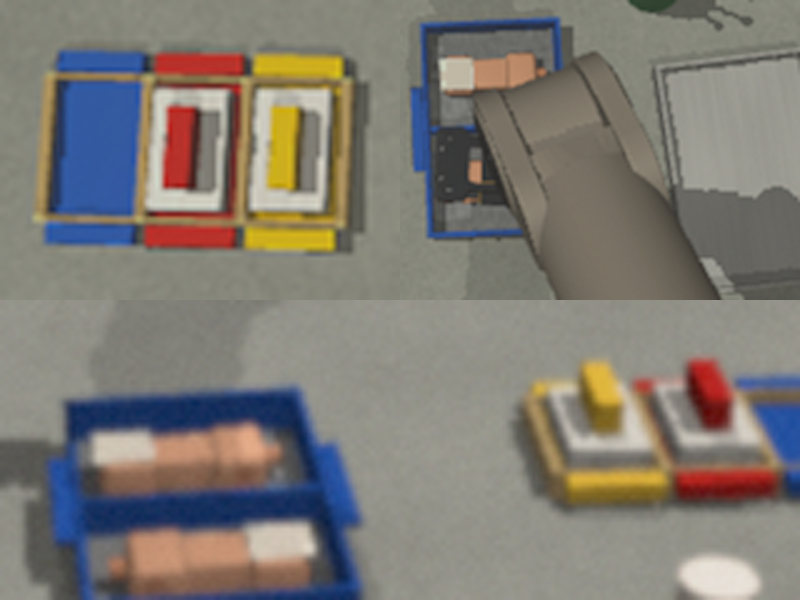

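The yellow insert sits flat in the yellow bay at crop (290,150), level with the red one. Both castings lie flat, one per compartment, the tray is empty and the robot is clear, so I'm handing in.

```bash
python3 -c "
from bench import robot
print(robot.hand_in())"
```

```text
the job is handed in; nothing more can be done
None
```

I handed the job in at about 20 s of the 72 s; no verdict came back. The last pictures show one casting flat in each tote compartment, the yellow insert down in its bay, the tray empty and the robot clear.

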